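# Hang a rinsed plate on the drying rail

### The job

In the darkroom, three plate hangers hang in the grey rinse tank. Take the one with the flat rectangular slider plate under its upright grip tab, bring it to the open end of the raised aluminium drying rail, enter the slider plate into the rail there and slide it all the way in until it is up against the black end stop; leave it hanging in the rail. Leave the other two hangers where they are.

Things in the scene. Friction and masses are not known exactly. Their poses are not given: they have to be found in the camera images.
- hanger_tab (a point): Grip point of the hanger to move, on its upright steel tab: 24 mm (x) by 8 mm (y), top 18 mm above; z up. 67 below is the centre of its slider plate, 40 (x) x 56 (y) x 10 mm; under that a neck 16 (x) x 6 (y), 32 long, then a crossbar 134 long (y), its underside 114 below this point, and a plate frame 94 wide down to 180 below. Same turned half round. About 0.16 kg; crossbar rests on the tank's rims.
- rail_mouth (a point): Centre of the rail's open end, 180 mm up. x runs level into the rail, z up. Rail (fixed): 240 long, 84 wide; inside 76 wide (y), 30 high: 10 to spare round the slider plate (hanger x along rail). Roof slot 28 wide for the tab, roof top 19 above; floor slot 26 wide for the neck. Slider rides on the floor, 15 below. End stop 225 in: slider centre then at x=205. Post behind it; tray 16 high below.
- hook_hanger: Hanger to leave alone, with a bent wire hook on top and no slider plate. Origin: centre of the crossbar's underside; z up, crossbar along y; top 115 mm above. Frame as the other hangers. All three hang about 70 mm apart (along x) in the rinse tank, a fixed open grey box 210 long, 118 wide, 105 mm high, their crossbars across its long rims.
- knob_hanger: Hanger to leave alone, with a round steel knob (30 mm across, 22 high) on a plain neck and no slider plate. Origin: centre of the crossbar's underside; z up, crossbar along y; top 92 mm above. Same frame, same tank.
Mind the look-alikes: they are no part of the job. Leave any purple or red look-alike of the part that bears hanger_tab alone.

How it is judged:
By the outcome, as a careful person would: the job done as asked, in the order asked, and still so for the second after the job is handed in, with the robot touching nothing.
It also fails if it takes over 45 s, if anything falls off the work surface, if the arm or the gripper's body presses on something with over 40 N, if the wrist force passes 120 N, or if a joint passes its speed limit or range.

### The arm

A 7-joint arm with a two-finger parallel gripper is mounted at the origin on the work surface. World frame = base frame: x ahead of the robot, y to its left, z up, the work surface at z = 0. Lengths are in m, angles in rad, forces in N, time in s.
With the tool pointing down it reaches from about 0.425 to 0.875 m from the base axis. Payload 4.7 kg.
Tool frame: the origin (TCP) lies midway between the tips of the shut fingers; the grasp point (between the pads) lies 19 mm behind it (ctrl.grip_point_offset is the distance from the TCP to the grasp point, in m); z points along the fingers, y is the line along which they close (so a half turn about z gives the same grasp; the last joint's range is limited). The gripper opens to 87 mm and grips with 3 to 60 N. Pads are 19 mm wide; open, the fingers measure 117 mm over their backs; the gripper's body (75 mm by 190 mm) begins 51 mm behind the grasp point.
Start: joints at [-1.149, 0.321, -0.07, 1.45, 0.023, 1.371, -0.057], TCP at [0.258, 0.597, 0.223] pointing down, gripper open.
Joint ranges: [-2.86, 2.86], [-0.3, 2.09], [-1.38, 1.24], [0.06, 2.45], [-1.56, 4.7], [0.09, 2.05], [-2.69, 2.69]. Speed limits (rad/s): [2.57, 2.57, 3.14, 3.14, 3.14, 3.14, 3.14].

### API

Orientations are given as a rotation vector (axis times angle).
In Python, from bench import ctrl gives the robot as it stands. The module is installed in compiled form; this text tells all that it offers.
- The arm moves only by the shell command python3 -m handwheel 'ROWS' [OPENING] [FORCE]. ROWS is JSON, a list of rows, each an object of numbers: "x", "y", "z": the shift along the tool's x, y, z in m; "wx", "wy", "wz": the turn, a rotation vector about the tool's x, y, z in degrees. A call has 1 to 10 rows; each row is the pose to reach, as a shift and turn from the pose commanded when the call began, along the tool's axes at that moment; what a row does not reach only later rows make up. A row lasts 1/12 s, in which the tool goes at most 41.7 mm and 7.16 degrees, less where a joint would pass 70% of its speed; a pose out of reach is approached as far as the arm can. A call with a gripper value outside its range is refused whole. OPENING is the finger opening in m, from 0 to 0.087, set as the call begins (- or left out, the last holds). The fingers move at their own pace and stop on an object; FORCE is the grip in N (left out, the last holds). Time passes only in rows, so rows that repeat a pose let the fingers close. It gives the time, the measured TCP pose, the force, the opening and the grip force at its end, in the units of the state.
- ctrl.get_state(): the state, without advancing time (a new reading comes with each control period).
- ctrl.get_image(name): name is "side" or "top" or "wrist"; returns a dict with "image" (384x512x3 uint8, red, green, blue), "K" (3x3 intrinsics, pixels), "world_to_cam" (4x4, takes a point from world to camera coordinates); the wrist camera has in their place "hand_eye" (4x4, takes a point from camera to tool coordinates, whose origin is the TCP and whose axes are the flange's). Camera axes: x right, y down, z forward; pixel columns grow to the right and rows downward; lengths in m; the calibration is good to about 2 mm. The wrist camera is an equidistant fisheye: a pixel r from the principal point sees the ray r / f radians off the axis. A picture is of the moment at which its call begins: read the wrist's pose just before it. There is no depth.
- ctrl.close_job(): hands the job in; it is judged then, once.
The state is a dict: "time": time; "joint_positions": joint angles; "qd": joint speeds; "joint_torque": joint torques, N m; "position": TCP position; "tool_rot": TCP orientation; "ft_force": force on the tool from outside, world axes, zero at the start; "torque": the same for the moment, N m; "grip_width": opening from 0.0 (shut) to 1.0 (fully open); "grip_force": force on a finger pad.
Only numpy, scipy, OpenCV 4.12 (cv2) and the standard library are available. Lean on these libraries where they do the work, as an engineer would, in place of code of your own. Each camera call takes 0.05 s, during which the arm holds its last target. There are 200 camera calls.

## Working session

There is one attempt and no reset: what is moved stays moved. The work goes in short steps, Python scripts to look and compute and a shell command to move; the robot and the scene stay as the last step left them, time stands still between calls to the robot, and variables do not carry over. Pictures are saved under pics/ and viewed, at most 10 in all, crops included, and the job is handed in when it is done.

```bash
mkdir -p pics
python3 - <<'E'
from bench import ctrl
import cv2,numpy as np
s=ctrl.get_state()
print(s['time'],s['position'],s['tool_rot'],s['ft_force'])
for n in ('side','top'):
    d=ctrl.get_image(n); cv2.imwrite(f'pics/{n}0.png',d['image'][:,:,::-1])
    np.savez(f'pics/{n}0.npz',**d); print(n,d['K'].tolist(),np.round(d['world_to_cam'],3).tolist())
E
```

```text
0.0 [0.25757662 0.59616893 0.22145412] [-6.36011941e-01 -3.07621034e+00  2.99684369e-03] [-0.35430686 -0.37657441  0.6163178 ]
side [[446.9761919983406, 0.0, 253.95089056068517], [0.0, 446.9761919983406, 180.85978880771128], [0.0, 0.0, 1.0]] [[0.968, -0.251, -0.007, -0.439], [-0.149, -0.551, -0.821, 0.286], [0.202, 0.796, -0.571, 0.943], [0.0, 0.0, 0.0, 1.0]]
top [[357.6261332970462, 0.0, 260.8825930664799], [0.0, 357.6261332970462, 199.1712805000066], [0.0, 0.0, 1.0]] [[-0.006, -1.0, 0.03, 0.143], [-0.994, 0.003, -0.114, 0.535], [0.114, -0.03, -0.993, 0.921], [0.0, 0.0, 0.0, 1.0]]
```

View pics/side0.png

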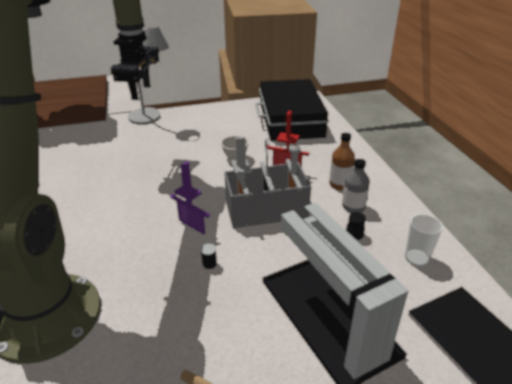

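View pics/top0.png

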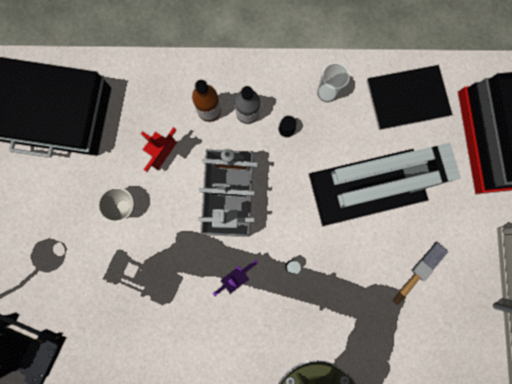

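The side view shows the grey tank at (267,195), the rail's mouth near (298,215) and its post at (375,330). The top view shows the tank at (228,192) with three hangers at rows ~158, 190 and 215, and the rail running from (338,182) to (445,165). The purple (235,280) and red (158,148) objects are look-alikes. I'll enlarge the tank and rail.

Run:
```python
import cv2,numpy as np
a=cv2.imread('pics/top0.png')[140:245,185:275];b=cv2.imread('pics/side0.png')[125:230,215:320]
r=cv2.imread('pics/top0.png')[135:235,300:470]
a=cv2.resize(a,None,fx=4,fy=4,interpolation=2);b=cv2.resize(b,(420,420),interpolation=2)
cv2.imwrite('pics/crop0.png',np.hstack([a,b]))
cv2.imwrite('pics/crop1.png',cv2.resize(r,None,fx=4,fy=4,interpolation=2))
```

```text
(no output)
```

View pics/crop0.png

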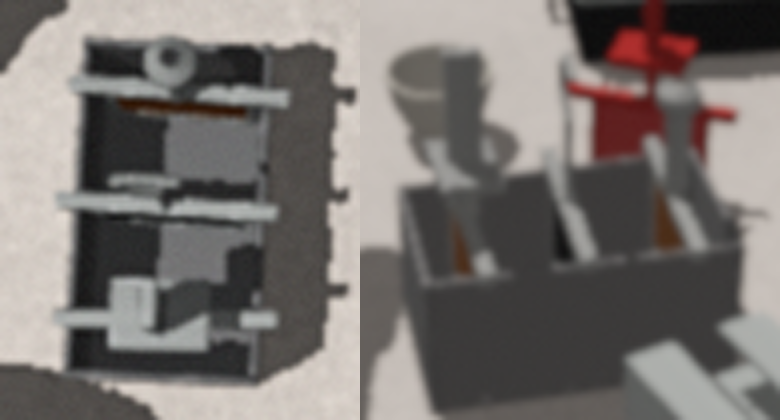

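View pics/crop1.png

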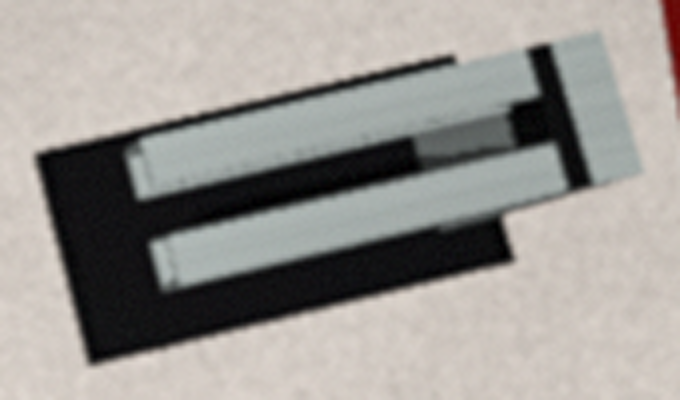

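Candidates in the top image: knob hanger at (227,156), bent-wire hook hanger at (221,188), and the tab hanger with the flat rectangular slider plate at (225,218). The last fits: it has a 40x56 rectangle over the crossbar, and the side view shows the upright tab at (239,150). The rail's mouth is the left end, crop edges (125,150)-(160,293). Next I'll cast rays.

```bash
cat > h.py <<'E'
import numpy as np
from scipy.spatial.transform import Rotation as R
def ray(K,W,uv):
    d=np.linalg.inv(K)@[uv[0],uv[1],1]; A=W[:3,:3]; return -A.T@W[:3,3], A.T@d
def onz(K,W,uv,z):
    c,d=ray(K,W,uv); return c+d*(z-c[2])/d[2]
def rel(pos,yaw,s):
    "tool shift (mm) and turn (deg) from state s to tool pointing down with tool y axis at yaw(deg, mod 180)"
    R0=R.from_rotvec(s['tool_rot']); sh=R0.inv().apply(np.array(pos)-s['position'])
    best=None
    for k in (0,180):
        y=np.array([np.cos(np.radians(yaw+k)),np.sin(np.radians(yaw+k)),0]);z=np.array([0,0,-1.])
        w=(R0.inv()*R.from_matrix(np.c_[np.cross(y,z),y,z])).as_rotvec(degrees=True)
        if best is None or np.linalg.norm(w)<np.linalg.norm(best): best=w
    return np.round(sh*1000,1),np.round(best,2)
E
python3 - <<'E'
import numpy as np
from h import *
from bench import ctrl
d=np.load('pics/top0.npz');K,W=d['K'],d['world_to_cam']
print('cam',ray(K,W,(0,0))[0])
f=lambda c,z,o:onz(K,W,(c[0]/4+o[0]-.4,c[1]/4+o[1]-.4),z).round(4)
o=(185,140)
for n,a,b in (('knob',(70,84),(290,100)),('hook',(57,200),(278,213)),('slid',(55,319),(277,320))):
    A,B=f(a,.113,o),f(b,.113,o);print(n,A,B,(A+B)/2,np.linalg.norm(A-B),np.degrees(np.arctan2(*(A-B)[[1,0]])))
for c in ((107,275),(107,350),(210,350)):print('plate',f(c,.157,o))
print('tank',[f(c,.105,o) for c in ((85,38),(270,45),(258,382),(65,372))])
o=(300,135)
P=[f(c,.199,o) for c in ((125,150),(160,293),(528,52),(568,190))];print('rail',*P)
m,e=(P[0]+P[1])/2,(P[2]+P[3])/2
print(m,np.linalg.norm(P[0]-P[1]),np.linalg.norm(e-m),np.degrees(np.arctan2(*(e-m)[[1,0]])))
s=ctrl.get_state();print(R.from_rotvec(s['tool_rot']).as_matrix().round(3))
E
```

```text
cam [0.4282031  0.16930875 0.97143882]
knob [0.6214 0.2858 0.113 ] [0.6115 0.1518 0.113 ] [0.61645 0.2188  0.113  ] 0.13436521127137038 85.77463028345375
hook [0.5501 0.2927 0.113 ] [0.5419 0.1594 0.113 ] [0.546   0.22605 0.113  ] 0.13355197490115978 86.47986417633
slid [0.4783 0.2929 0.113 ] [0.4771 0.1603 0.113 ] [0.4777 0.2266 0.113 ] 0.13260542975308362 89.48150031270933
plate [0.5007 0.2574 0.157 ]
plate [0.4581 0.257  0.157 ]
plate [0.4578 0.1988 0.157 ]
tank [array([0.6521, 0.278 , 0.105 ]), array([0.6479, 0.1639, 0.105 ]), array([0.4403, 0.1718, 0.105 ]), array([0.4469, 0.2876, 0.105 ])]
rail [ 0.5763 -0.0091  0.199 ] [ 0.4971 -0.0261  0.199 ] [ 0.6321 -0.2383  0.199 ] [ 0.5537 -0.256   0.199 ]
[ 0.5367 -0.0176  0.199 ] 0.08100395052094686 0.23632952100827354 -76.24305948457958
[[-0.918  0.397 -0.001]
 [ 0.397  0.918 -0.002]
 [-0.    -0.002 -1.   ]]
```

Run:
```python
from h import *
from bench import ctrl
print(rel((.479,.227,.30),89.5,ctrl.get_state()))
```

```text
(array([-349.7, -251.3,  -78. ]), array([-1.000e-01, -2.000e-02, -2.286e+01]))
```

```bash
python3 -m handwheel '[{"z":-0.04},{"z":-0.078},{"x":-0.03,"y":-0.022,"z":-0.078,"wz":-3},{"x":-0.06,"y":-0.044,"z":-0.078,"wz":-6},{"x":-0.09,"y":-0.066,"z":-0.078,"wz":-9},{"x":-0.12,"y":-0.087,"z":-0.078,"wz":-12},{"x":-0.15,"y":-0.109,"z":-0.078,"wz":-15},{"x":-0.18,"y":-0.13,"z":-0.078,"wz":-18},{"x":-0.21,"y":-0.152,"z":-0.078,"wz":-21},{"x":-0.24,"y":-0.174,"z":-0.078,"wz":-22.9}]' 0.06 30
python3 - <<'E'
from h import *
from bench import ctrl
print(rel((.479,.227,.30),89.5,ctrl.get_state()))
E
```

```text
(array([-349.7, -251.3,  -78. ]), array([-1.000e-01, -2.000e-02, -2.286e+01]))invalid input at $[0]: expected keys x, y, z, wx, wy, wz
```

```bash
python3 -m handwheel '[{"x":0,"y":0,"z":-0.04,"wx":0,"wy":0,"wz":0},{"x":0,"y":0,"z":-0.078,"wx":0,"wy":0,"wz":0},{"x":-0.03,"y":-0.022,"z":-0.078,"wx":0,"wy":0,"wz":-3},{"x":-0.06,"y":-0.044,"z":-0.078,"wx":0,"wy":0,"wz":-6},{"x":-0.09,"y":-0.066,"z":-0.078,"wx":0,"wy":0,"wz":-9},{"x":-0.12,"y":-0.087,"z":-0.078,"wx":0,"wy":0,"wz":-12},{"x":-0.15,"y":-0.109,"z":-0.078,"wx":0,"wy":0,"wz":-15},{"x":-0.18,"y":-0.13,"z":-0.078,"wx":0,"wy":0,"wz":-18},{"x":-0.21,"y":-0.152,"z":-0.078,"wx":0,"wy":0,"wz":-21},{"x":-0.24,"y":-0.174,"z":-0.078,"wx":0,"wy":0,"wz":-22.9}]' 0.06 30
python3 - <<'E'
from h import *
from bench import ctrl
print(rel((.479,.227,.30),89.5,ctrl.get_state()))
E
```

```text
time: 0.93
position: [0.4096, 0.3399, 0.3002]
tool_rot: [-0.009, -3.141, 0.0]
ft_force: [0.8, 0.1, 0.2]
grip_width: 0.69
grip_force: 0.0
(array([ -70. , -112.5,    0.2]), array([-0.01, -0.02,  0.18]))
```

```bash
python3 -m handwheel '[{"x":-0.02,"y":-0.032,"z":0,"wx":0,"wy":0,"wz":0},{"x":-0.04,"y":-0.064,"z":0,"wx":0,"wy":0,"wz":0},{"x":-0.06,"y":-0.096,"z":0,"wx":0,"wy":0,"wz":0},{"x":-0.07,"y":-0.112,"z":0,"wx":0,"wy":0,"wz":0},{"x":-0.07,"y":-0.112,"z":0,"wx":0,"wy":0,"wz":0},{"x":-0.07,"y":-0.112,"z":0,"wx":0,"wy":0,"wz":0}]'
python3 - <<'E'
from h import *
from bench import ctrl
import cv2
s=ctrl.get_state();print(rel((.479,.227,.30),89.5,s))
d=ctrl.get_image('wrist');np.savez('pics/w1.npz',pos=s['position'],rot=s['tool_rot'],**d)
cv2.imwrite('pics/w1.png',d['image'][:,:,::-1]);print(d['K'],d['hand_eye'].round(3))
E
```

```text
time: 1.43
position: [0.4785, 0.2281, 0.3003]
tool_rot: [-0.017, -3.141, -0.0]
ft_force: [0.4, 0.6, 0.1]
grip_width: 0.691
grip_force: 0.0
(array([-0.5, -1.1,  0.3]), array([ 0.01, -0.04, -0.13]))
[[297.31863964   0.         258.47185026]
 [  0.         297.31863964 193.44112288]
 [  0.           0.           1.        ]] [[ 0.001 -0.961 -0.277  0.076]
 [ 1.     0.001 -0.    -0.   ]
 [ 0.    -0.277  0.961 -0.162]
 [ 0.     0.     0.     1.   ]]
```

View pics/w1.png

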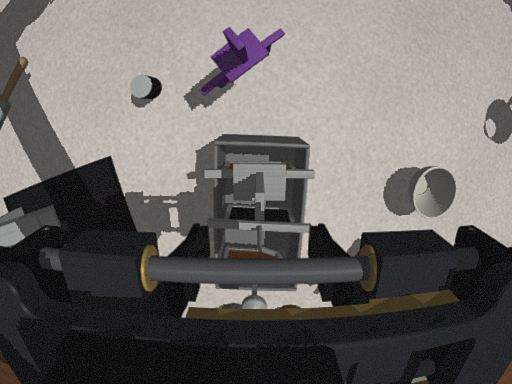

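The wrist view shows the plate around (260,181) between the open fingers and over the crossbar at (205..314,173), with the tab near (261,188). I'll enlarge it.

Run:
```python
import cv2
a=cv2.imread('pics/w1.png')[130:240,195:325]
cv2.imwrite('pics/w1c.png',cv2.resize(a,None,fx=5,fy=5,interpolation=2))
```

```text
(no output)
```

View pics/w1c.png

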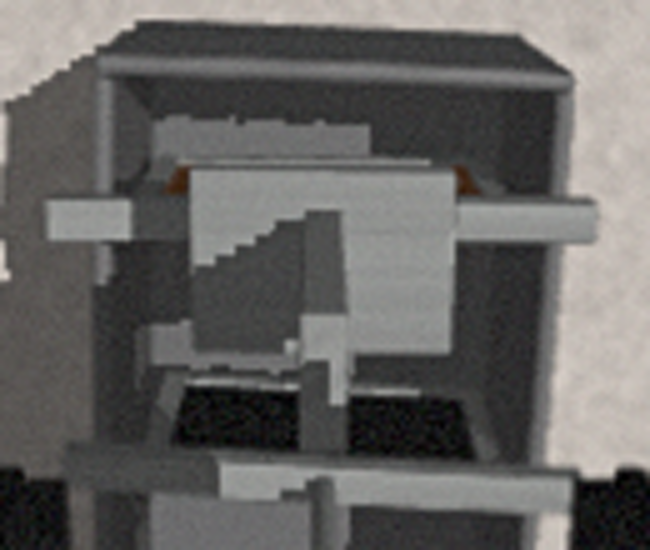

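```bash
cat >> h.py <<'E'
def wz(d,uv,z):
    K=d['K'];p=np.array([uv[0]-K[0,2],uv[1]-K[1,2]]);r=np.linalg.norm(p);t=r/K[0,0]
    v=np.r_[p/r*np.sin(t),np.cos(t)];H=d['hand_eye'];Rt=R.from_rotvec(d['rot'])
    c=Rt.apply(H[:3,3])+d['pos'];v=Rt.apply(H[:3,:3]@v);return c+v*(z-c[2])/v[2]
E
python3 - <<'E'
from h import *
d=dict(np.load('pics/w1.npz'))
P=[wz(d,(195+a/5-.4,130+b/5-.4),.157) for a,b in ((190,168),(455,168),(453,354),(190,352))]
print(np.round(P,4),np.mean(P,0))
B=[wz(d,(195+a/5-.4,130+b/5-.4),.115) for a,b in ((47,220),(597,220))];print(np.round(B,4),np.mean(B,0))
E
```

```text
[[0.4575 0.2011 0.157 ]
 [0.4581 0.2564 0.157 ]
 [0.4987 0.2565 0.157 ]
 [0.4977 0.1998 0.157 ]] [0.4780178  0.22848772 0.157     ]
[[0.4771 0.1622 0.115 ]
 [0.4785 0.2949 0.115 ]] [0.4778111 0.2285597 0.115    ]
```

```bash
python3 -m handwheel '[{"x":0,"y":0,"z":0.03,"wx":0,"wy":0,"wz":0},{"x":0,"y":0,"z":0.06,"wx":0,"wy":0,"wz":0},{"x":0,"y":0,"z":0.085,"wx":0,"wy":0,"wz":0},{"x":0,"y":0,"z":0.1,"wx":0,"wy":0,"wz":0},{"x":0,"y":0,"z":0.1,"wx":0,"wy":0,"wz":0},{"x":0,"y":0,"z":0.1,"wx":0,"wy":0,"wz":0}]' &&
python3 -m handwheel '[{"x":0,"y":0,"z":0,"wx":0,"wy":0,"wz":0},{"x":0,"y":0,"z":0,"wx":0,"wy":0,"wz":0},{"x":0,"y":0,"z":0,"wx":0,"wy":0,"wz":0},{"x":0,"y":0,"z":0,"wx":0,"wy":0,"wz":0},{"x":0,"y":0,"z":0,"wx":0,"wy":0,"wz":0},{"x":0,"y":0,"z":0,"wx":0,"wy":0,"wz":0},{"x":0,"y":0,"z":0,"wx":0,"wy":0,"wz":0},{"x":0,"y":0,"z":0,"wx":0,"wy":0,"wz":0}]' 0 40
```

```text
time: 1.98
position: [0.477, 0.2307, 0.2]
tool_rot: [-0.008, -3.14, 0.001]
ft_force: [0.4, 0.0, 0.8]
grip_width: 0.688
grip_force: 0.0
time: 2.65
position: [0.4782, 0.2292, 0.2006]
tool_rot: [0.013, 3.142, 0.0]
ft_force: [-0.5, 0.6, -0.0]
grip_width: 0.172
grip_force: 0.0
```

```bash
python3 -m handwheel '[{"x":0,"y":0,"z":0,"wx":0,"wy":0,"wz":0},{"x":0,"y":0,"z":0,"wx":0,"wy":0,"wz":0},{"x":0,"y":0,"z":0,"wx":0,"wy":0,"wz":0},{"x":0,"y":0,"z":0,"wx":0,"wy":0,"wz":0},{"x":0,"y":0,"z":0,"wx":0,"wy":0,"wz":0}]' 0 40 &&
python3 -m handwheel '[{"x":0,"y":0,"z":-0.01,"wx":0,"wy":0,"wz":0},{"x":0,"y":0,"z":-0.025,"wx":0,"wy":0,"wz":0},{"x":0,"y":0,"z":-0.045,"wx":0,"wy":0,"wz":0},{"x":0,"y":0,"z":-0.065,"wx":0,"wy":0,"wz":0},{"x":0,"y":0,"z":-0.085,"wx":0,"wy":0,"wz":0},{"x":0,"y":0,"z":-0.105,"wx":0,"wy":0,"wz":0},{"x":0,"y":0,"z":-0.115,"wx":0,"wy":0,"wz":0},{"x":0,"y":0,"z":-0.12,"wx":0,"wy":0,"wz":0},{"x":0,"y":0,"z":-0.12,"wx":0,"wy":0,"wz":0}]'
python3 - <<'E'
from h import *
from bench import ctrl
s=ctrl.get_state()
u=np.array([np.cos(np.radians(-76.2)),np.sin(np.radians(-76.2))])
m=np.array([.537,-.018])
p=m-.12*u; print(p,rel((*p,.32),13.8,s), rel((*p,.223),13.8,s))
E
```

```text
time: 3.07
position: [0.4782, 0.229, 0.2005]
tool_rot: [-0.013, -3.141, 0.0]
ft_force: [0.8, -1.1, -0.5]
grip_width: 0.087
grip_force: 40.0
time: 3.82
position: [0.4785, 0.2295, 0.3215]
tool_rot: [0.012, 3.14, 0.002]
ft_force: [-0.6, -0.3, -2.4]
grip_width: 0.087
grip_force: 40.0
[0.50837599 0.09853611] (array([ -30.9, -130.7,    1.4]), array([1.000e-01, 3.000e-02, 7.575e+01])) (array([ -30.8, -130.8,   98.4]), array([1.000e-01, 3.000e-02, 7.575e+01]))
```

Gripped (7.6 mm) and lifted. Moving clear of the tank along -y, then rotating.

```bash
python3 -m handwheel '[{"x":0,"y":-0.03,"z":0,"wx":0,"wy":0,"wz":0},{"x":0,"y":-0.06,"z":0,"wx":0,"wy":0,"wz":0},{"x":0,"y":-0.09,"z":0,"wx":0,"wy":0,"wz":0},{"x":-0.005,"y":-0.115,"z":0,"wx":0,"wy":0,"wz":6},{"x":-0.01,"y":-0.125,"z":0,"wx":0,"wy":0,"wz":12},{"x":-0.015,"y":-0.131,"z":0,"wx":0,"wy":0,"wz":18},{"x":-0.02,"y":-0.131,"z":0,"wx":0,"wy":0,"wz":24},{"x":-0.025,"y":-0.131,"z":0,"wx":0,"wy":0,"wz":30},{"x":-0.031,"y":-0.131,"z":0,"wx":0,"wy":0,"wz":36},{"x":-0.031,"y":-0.131,"z":0,"wx":0,"wy":0,"wz":42}]' &&
python3 -m handwheel '[{"x":0,"y":0,"z":0,"wx":0,"wy":0,"wz":6},{"x":0,"y":0,"z":0,"wx":0,"wy":0,"wz":12},{"x":0,"y":0,"z":0,"wx":0,"wy":0,"wz":18},{"x":0,"y":0,"z":0,"wx":0,"wy":0,"wz":24},{"x":0,"y":0,"z":0,"wx":0,"wy":0,"wz":30},{"x":0,"y":0,"z":0,"wx":0,"wy":0,"wz":33.7},{"x":0,"y":0,"z":0,"wx":0,"wy":0,"wz":33.7},{"x":0,"y":0,"z":0,"wx":0,"wy":0,"wz":33.7}]'
cat > chk.py <<'E'
from h import *
from bench import ctrl
import sys
x,off,z,yaw=map(float,sys.argv[1:5])
s=ctrl.get_state();a=np.radians(yaw-90);u=np.array([np.cos(a),np.sin(a)]);n=np.array([-u[1],u[0]])
m=np.array([.537,-.018]);q=s['position'][:2]-m
print('in-rail x,y mm',1e3*q@u,1e3*q@n,'z',s['position'][2],'F',s['ft_force'].round(1) if hasattr(s['ft_force'],'round') else s['ft_force'])
print('rel',rel((*(m+x*u+off*n),z),yaw,s))
E
python3 chk.py -0.08 0 0.223 13.8
```

```text
time: 4.65
position: [0.5082, 0.0977, 0.3187]
tool_rot: [-1.145, -2.924, 0.003]
ft_force: [-0.7, 0.2, -2.6]
grip_width: 0.089
grip_force: 40.0
time: 5.32
position: [0.5076, 0.0979, 0.3193]
tool_rot: [-1.934, -2.474, 0.003]
ft_force: [0.5, -0.1, -2.4]
grip_width: 0.092
grip_force: 40.0
in-rail x,y mm -119.57608371671462 -0.8963771840426559 z 0.3193126812405215 F [ 0.5 -0.1 -2.4]
rel (array([-39.6,   1. ,  96.3]), array([-0.12,  0.01,  0.16]))
```

```bash
python3 -m handwheel '[{"x":0,"y":0,"z":0.02,"wx":0,"wy":0,"wz":0},{"x":0,"y":0,"z":0.045,"wx":0,"wy":0,"wz":0},{"x":-0.01,"y":0.001,"z":0.07,"wx":0,"wy":0,"wz":0},{"x":-0.025,"y":0.001,"z":0.09,"wx":0,"wy":0,"wz":0},{"x":-0.04,"y":0.001,"z":0.096,"wx":0,"wy":0,"wz":0},{"x":-0.05,"y":0.001,"z":0.096,"wx":0,"wy":0,"wz":0},{"x":-0.05,"y":0.001,"z":0.096,"wx":0,"wy":0,"wz":0},{"x":-0.05,"y":0.001,"z":0.096,"wx":0,"wy":0,"wz":0}]'; python3 chk.py -0.03 0 0.223 13.8
python3 - <<'E'
from bench import ctrl
import cv2,numpy as np
s=ctrl.get_state();t=ctrl.get_image('top');w=ctrl.get_image('side');v=ctrl.get_image('wrist')
np.savez('pics/w2.npz',pos=s['position'],rot=s['tool_rot'],**v)
f=lambda a:cv2.resize(a[:,:,::-1],None,fx=3,fy=3,interpolation=2)
cv2.imwrite('pics/m2.png',np.vstack([np.hstack([f(t['image'][120:220,280:410]),f(w['image'][150:250,250:380])]),
 cv2.resize(v['image'][100:240,100:460,::-1],(780,303))]))
E
```

```text
time: 5.98
position: [0.5216, 0.0497, 0.2253]
tool_rot: [1.938, 2.472, 0.002]
ft_force: [0.0, -0.4, -1.1]
grip_width: 0.091
grip_force: 40.0
in-rail x,y mm -69.41464730459569 1.169089018873115 z 0.22531969989973602 F [ 0.  -0.4 -1.1]
rel (array([-39.4,  -1.2,   2.3]), array([ 0.08, -0.03,  0.01]))
```

View pics/m2.png

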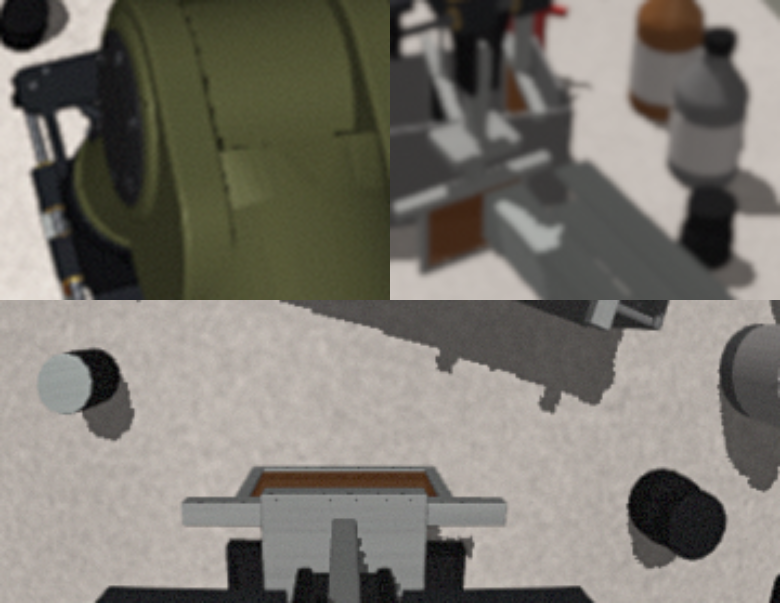

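The hanger hangs straight and square in the grip (plate centred at (344,540) of the composite), just outside the rail's mouth. Next I'll enter it, watching the force.

```bash
python3 -m handwheel '[{"x":-0.012,"y":-0.0005,"z":0,"wx":0,"wy":0,"wz":0},{"x":-0.024,"y":-0.0005,"z":0,"wx":0,"wy":0,"wz":0},{"x":-0.036,"y":-0.0005,"z":0,"wx":0,"wy":0,"wz":0},{"x":-0.048,"y":-0.0005,"z":0,"wx":0,"wy":0,"wz":0},{"x":-0.06,"y":-0.0005,"z":0,"wx":0,"wy":0,"wz":0},{"x":-0.06,"y":-0.0005,"z":0,"wx":0,"wy":0,"wz":0}]'; python3 chk.py 0.05 0 0.224 13.8
```

```text
time: 6.63
position: [0.5355, -0.0136, 0.2248]
tool_rot: [1.943, 2.466, -0.002]
ft_force: [-0.0, -1.1, -2.5]
grip_width: 0.088
grip_force: 40.0
in-rail x,y mm -4.660210272541293 -0.4391312111294906 z 0.2248075384381368 F [-0.  -1.1 -2.5]
rel (array([-54.7,   0.7,   0.9]), array([ 0.02,  0.14, -0.29]))
```

```bash
python3 -m handwheel '[{"x":-0.012,"y":0,"z":0,"wx":0,"wy":0,"wz":0},{"x":-0.024,"y":0,"z":0,"wx":0,"wy":0,"wz":0},{"x":-0.036,"y":0,"z":0,"wx":0,"wy":0,"wz":0},{"x":-0.048,"y":0,"z":0,"wx":0,"wy":0,"wz":0},{"x":-0.06,"y":0,"z":0,"wx":0,"wy":0,"wz":0},{"x":-0.06,"y":0,"z":0,"wx":0,"wy":0,"wz":0}]'; python3 chk.py 0.17 0 0.222 13.8;  python3 - <<'E'
from bench import ctrl
import cv2,numpy as np
s=ctrl.get_state();v=ctrl.get_image('wrist');w=ctrl.get_image('side')
np.savez('pics/w3.npz',pos=s['position'],rot=s['tool_rot'],**v)
cv2.imwrite('pics/m3.png',np.vstack([cv2.resize(v['image'][100:240,100:460,::-1],(780,303)),cv2.resize(w['image'][160:310,220:480,::-1],(780,296))[:,:]]))
E
```

```text
time: 7.13
position: [0.5494, -0.0704, 0.2247]
tool_rot: [1.942, 2.468, -0.002]
ft_force: [-1.0, -0.8, -1.7]
grip_width: 0.089
grip_force: 40.0
in-rail x,y mm 53.83017025212217 -0.4218887491501277 z 0.22469944229319425 F [-1.  -0.8 -1.7]
rel (array([-116.2,    0.8,    2.9]), array([ 0.  ,  0.11, -0.21]))
```

View pics/m3.png

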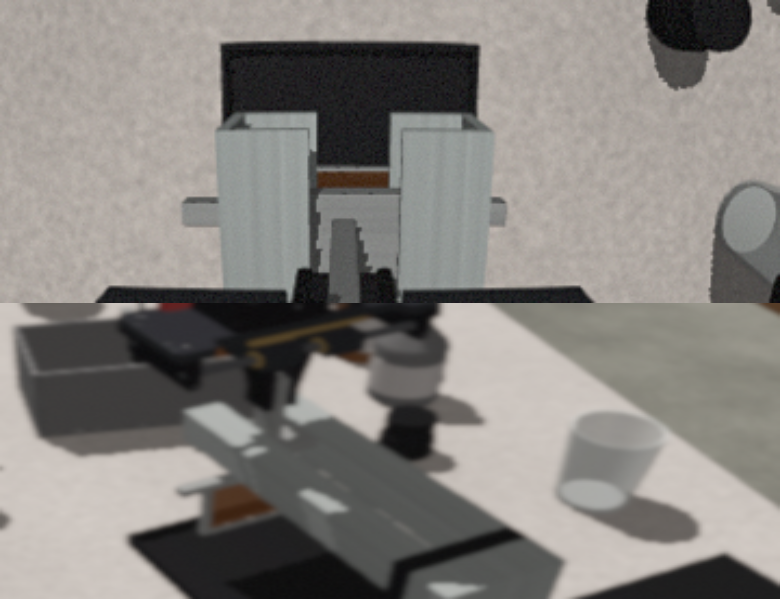

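The wrist view shows the plate inside the rail. The slot centre is at column 355 and the tab at 344, so the hanger sits ~3.5 mm toward -tool y. Yaw is parallel. I'll correct +3 mm in tool y and go on.

```bash
python3 -m handwheel '[{"x":-0.01,"y":0.003,"z":0,"wx":0,"wy":0,"wz":0},{"x":-0.022,"y":0.003,"z":0,"wx":0,"wy":0,"wz":0},{"x":-0.034,"y":0.003,"z":0,"wx":0,"wy":0,"wz":0},{"x":-0.046,"y":0.003,"z":0,"wx":0,"wy":0,"wz":0},{"x":-0.058,"y":0.003,"z":0.001,"wx":0,"wy":0,"wz":0},{"x":-0.07,"y":0.003,"z":0.002,"wx":0,"wy":0,"wz":0},{"x":-0.082,"y":0.003,"z":0.002,"wx":0,"wy":0,"wz":0},{"x":-0.094,"y":0.003,"z":0.002,"wx":0,"wy":0,"wz":0},{"x":-0.106,"y":0.003,"z":0.002,"wx":0,"wy":0,"wz":0},{"x":-0.116,"y":0.003,"z":0.002,"wx":0,"wy":0,"wz":0}]'; python3 chk.py 0.2 -0.003 0.219 13.8
```

```text
time: 8.07
position: [0.5802, -0.1804, 0.2226]
tool_rot: [1.938, 2.472, -0.0]
ft_force: [0.3, 0.2, -1.0]
grip_width: 0.091
grip_force: 40.0
in-rail x,y mm 167.99754617160292 3.2484792367809896 z 0.2225929234692291 F [ 0.3  0.2 -1. ]
rel (array([-32. ,  -6.3,   3.6]), array([0.  , 0.02, 0.01]))
```

```bash
python3 -m handwheel '[{"x":-0.006,"y":0,"z":0.001,"wx":0,"wy":0,"wz":0},{"x":-0.012,"y":0,"z":0.002,"wx":0,"wy":0,"wz":0},{"x":-0.018,"y":0,"z":0.003,"wx":0,"wy":0,"wz":0},{"x":-0.024,"y":0,"z":0.003,"wx":0,"wy":0,"wz":0},{"x":-0.03,"y":0,"z":0.003,"wx":0,"wy":0,"wz":0},{"x":-0.03,"y":0,"z":0.003,"wx":0,"wy":0,"wz":0}]'; python3 chk.py 0.205 0.003 0.219 13.8
python3 -m handwheel '[{"x":-0.001,"y":0,"z":0,"wx":0,"wy":0,"wz":0},{"x":-0.002,"y":0,"z":0,"wx":0,"wy":0,"wz":0},{"x":-0.003,"y":0,"z":0,"wx":0,"wy":0,"wz":0},{"x":-0.003,"y":0,"z":0,"wx":0,"wy":0,"wz":0},{"x":-0.003,"y":0,"z":0,"wx":0,"wy":0,"wz":0}]'; python3 chk.py 0.205 0.003 0.219 13.8
```

```text
time: 8.57
position: [0.5871, -0.2096, 0.2196]
tool_rot: [1.939, 2.471, -0.001]
ft_force: [-0.8, -1.0, -1.5]
grip_width: 0.089
grip_force: 40.0
in-rail x,y mm 197.9793960078292 2.9581842222658743 z 0.21958496788072082 F [-0.8 -1.  -1.5]
rel (array([-7. ,  0. ,  0.6]), array([-0.01,  0.06, -0.04]))
time: 8.98
position: [0.5879, -0.2107, 0.2196]
tool_rot: [-1.937, -2.473, -0.0]
ft_force: [0.1, 0.4, -2.2]
grip_width: 0.087
grip_force: 40.0
in-rail x,y mm 199.243366482771 3.4651891245710136 z 0.21961524650591807 F [ 0.1  0.4 -2.2]
rel (array([-5.8, -0.5,  0.6]), array([ 0.01, -0.01,  0.06]))
```

```bash
for i in 1 2; do python3 -m handwheel '[{"x":-0.001,"y":0,"z":0,"wx":0,"wy":0,"wz":0},{"x":-0.002,"y":0,"z":0,"wx":0,"wy":0,"wz":0},{"x":-0.003,"y":0,"z":0,"wx":0,"wy":0,"wz":0},{"x":-0.003,"y":0,"z":0,"wx":0,"wy":0,"wz":0}]' >/dev/null; python3 chk.py 0.205 0.003 0.219 13.8|head -1;done
```

```text
in-rail x,y mm 202.78285692394806 3.257015651796495 z 0.2195730306441589 F [-0.8 -1.9 -2.2]
in-rail x,y mm 205.81475903988178 3.25859441975994 z 0.21953798849330097 F [ 0.2 -0.5 -2.8]
```

Not in contact yet, so I'll creep on until a force shows.

```bash
for i in 1 2; do python3 -m handwheel '[{"x":-0.0005,"y":0,"z":0,"wx":0,"wy":0,"wz":0},{"x":-0.001,"y":0,"z":0,"wx":0,"wy":0,"wz":0},{"x":-0.0015,"y":0,"z":0,"wx":0,"wy":0,"wz":0},{"x":-0.0015,"y":0,"z":0,"wx":0,"wy":0,"wz":0}]' >/dev/null; python3 chk.py 0.205 0.003 0.219 13.8|head -1;done
```

```text
in-rail x,y mm 207.10567072554704 3.3217299225701096 z 0.21955648252342286 F [-0.9  0.3 -2.4]
in-rail x,y mm 208.61871875898314 3.316413614839843 z 0.21956724755080062 F [-0.6  0.2 -2.7]
```

```bash
for i in 1 2; do python3 -m handwheel '[{"x":-0.0005,"y":0,"z":0,"wx":0,"wy":0,"wz":0},{"x":-0.001,"y":0,"z":0,"wx":0,"wy":0,"wz":0},{"x":-0.0015,"y":0,"z":0,"wx":0,"wy":0,"wz":0},{"x":-0.0015,"y":0,"z":0,"wx":0,"wy":0,"wz":0}]' >/dev/null; python3 chk.py 0.205 0.003 0.219 13.8|head -1;done
```

```text
in-rail x,y mm 210.15010179600233 3.316759242744589 z 0.21957017700459577 F [-0.3  0.2 -2.9]
in-rail x,y mm 211.63063872431886 3.331044556857039 z 0.21958737158579728 F [-0.7  0.5 -2.2]
```

My mouth estimate likely took the visible floor edge of the end face, so the stop should be at about 216 in these coordinates. I'll keep creeping.

```bash
for i in 1 2 3 4; do python3 -m handwheel '[{"x":-0.0005,"y":0,"z":0,"wx":0,"wy":0,"wz":0},{"x":-0.001,"y":0,"z":0,"wx":0,"wy":0,"wz":0},{"x":-0.0015,"y":0,"z":0,"wx":0,"wy":0,"wz":0},{"x":-0.0015,"y":0,"z":0,"wx":0,"wy":0,"wz":0}]' | grep grip_w; python3 chk.py 0.205 0.003 0.219 13.8|head -1;done
```

```text
grip_width: 0.088
in-rail x,y mm 213.1679179856116 3.314209204313218 z 0.21955306921359563 F [ 0.2 -0.4 -1.7]
grip_width: 0.088
in-rail x,y mm 214.21310391664534 3.440775849537302 z 0.21955380482627235 F [-0.5  1.  -2.2]
grip_width: 0.088
in-rail x,y mm 214.66244452133475 3.5735959603392646 z 0.21957540379713453 F [-2.1  5.  -0.1]
grip_width: 0.088
in-rail x,y mm 214.94218308336244 3.6972727275731234 z 0.21955635746319468 F [-3.3  6.9  1.8]
```

Contact with the stop (7 N against the push). Next: lower onto the floor and release.

```bash
python3 -m handwheel '[{"x":0.001,"y":0,"z":0.0005,"wx":0,"wy":0,"wz":0},{"x":0.001,"y":0,"z":0.001,"wx":0,"wy":0,"wz":0},{"x":0.001,"y":0,"z":0.0015,"wx":0,"wy":0,"wz":0},{"x":0.001,"y":0,"z":0.0015,"wx":0,"wy":0,"wz":0}]'; python3 chk.py 0.205 0.003 0.219 13.8|head -1
```

```text
time: 12.65
position: [0.5919, -0.2257, 0.2186]
tool_rot: [-1.935, -2.472, -0.003]
ft_force: [-2.8, 5.7, 3.2]
grip_width: 0.09
grip_force: 40.0
in-rail x,y mm 214.7580319150138 3.80074815162832 z 0.2186403522287812 F [-2.8  5.7  3.2]
```

```bash
python3 -m handwheel '[{"x":0,"y":0,"z":0,"wx":0,"wy":0,"wz":0},{"x":0,"y":0,"z":0,"wx":0,"wy":0,"wz":0},{"x":0,"y":0,"z":0,"wx":0,"wy":0,"wz":0},{"x":0,"y":0,"z":0,"wx":0,"wy":0,"wz":0},{"x":0,"y":0,"z":0,"wx":0,"wy":0,"wz":0},{"x":0,"y":0,"z":0,"wx":0,"wy":0,"wz":0}]' 0.04; python3 -m handwheel '[{"x":0,"y":0,"z":-0.015,"wx":0,"wy":0,"wz":0},{"x":0,"y":0,"z":-0.03,"wx":0,"wy":0,"wz":0},{"x":0,"y":0,"z":-0.05,"wx":0,"wy":0,"wz":0},{"x":0,"y":0,"z":-0.08,"wx":0,"wy":0,"wz":0},{"x":0.03,"y":0,"z":-0.1,"wx":0,"wy":0,"wz":0},{"x":0.06,"y":0,"z":-0.12,"wx":0,"wy":0,"wz":0},{"x":0.09,"y":0,"z":-0.12,"wx":0,"wy":0,"wz":0},{"x":0.12,"y":0,"z":-0.12,"wx":0,"wy":0,"wz":0},{"x":0.15,"y":0,"z":-0.12,"wx":0,"wy":0,"wz":0},{"x":0.18,"y":0,"z":-0.12,"wx":0,"wy":0,"wz":0}]'
python3 - <<'E'
from bench import ctrl
import cv2,numpy as np
t=ctrl.get_image('top');w=ctrl.get_image('side')
cv2.imwrite('pics/m4.png',np.hstack([cv2.resize(t['image'][120:220,330:465,::-1],(400,296)),cv2.resize(w['image'][190:384,250:450,::-1],(390,378))[:296]]))
E
```

```text
time: 13.15
position: [0.5919, -0.2279, 0.2181]
tool_rot: [1.938, 2.472, -0.0]
ft_force: [0.4, -0.7, -0.2]
grip_width: 0.425
grip_force: 0.0
time: 13.98
position: [0.5485, -0.0515, 0.3384]
tool_rot: [1.938, 2.472, 0.001]
ft_force: [0.0, 0.2, -0.5]
grip_width: 0.464
grip_force: 0.0
```

View pics/m4.png

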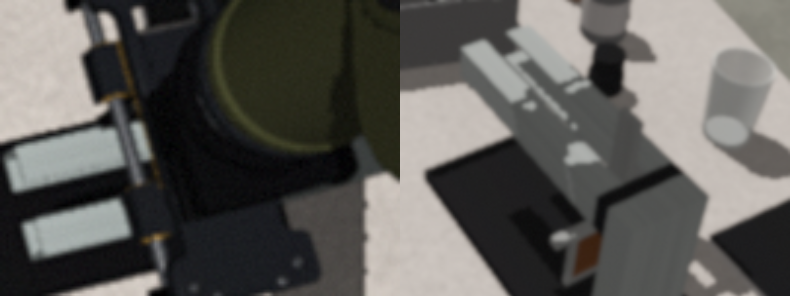

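The side view shows the hanger in the rail beside the stop (tab at (628,135)) and released. I'll clear the arm from the top view to check the gap.

```bash
python3 -m handwheel '[{"x":0.035,"y":0,"z":0,"wx":0,"wy":0,"wz":0},{"x":0.07,"y":0,"z":0,"wx":0,"wy":0,"wz":0},{"x":0.105,"y":0,"z":0,"wx":0,"wy":0,"wz":0},{"x":0.14,"y":0,"z":0,"wx":0,"wy":0,"wz":0},{"x":0.175,"y":0,"z":0,"wx":0,"wy":0,"wz":0},{"x":0.21,"y":0,"z":0,"wx":0,"wy":0,"wz":0},{"x":0.245,"y":0,"z":0,"wx":0,"wy":0,"wz":0},{"x":0.28,"y":0,"z":0,"wx":0,"wy":0,"wz":0},{"x":0.315,"y":0,"z":0,"wx":0,"wy":0,"wz":0},{"x":0.35,"y":0,"z":0,"wx":0,"wy":0,"wz":0}]'
python3 - <<'E'
from bench import ctrl
import cv2,numpy as np
t=ctrl.get_image('top');w=ctrl.get_image('side')
cv2.imwrite('pics/m5.png',np.vstack([np.hstack([cv2.resize(t['image'][140:190,390:456,::-1],(528,400),interpolation=2),cv2.resize(w['image'][120:320,220:340,::-1],(240,400))]),cv2.resize(t['image'][100:240,180:470,::-1],(768,190))]))
E
```

```text
time: 14.92
position: [0.4652, 0.2881, 0.3383]
tool_rot: [1.939, 2.471, 0.001]
ft_force: [1.0, -0.9, 0.6]
grip_width: 0.46
grip_force: 0.0
```

View pics/m5.png

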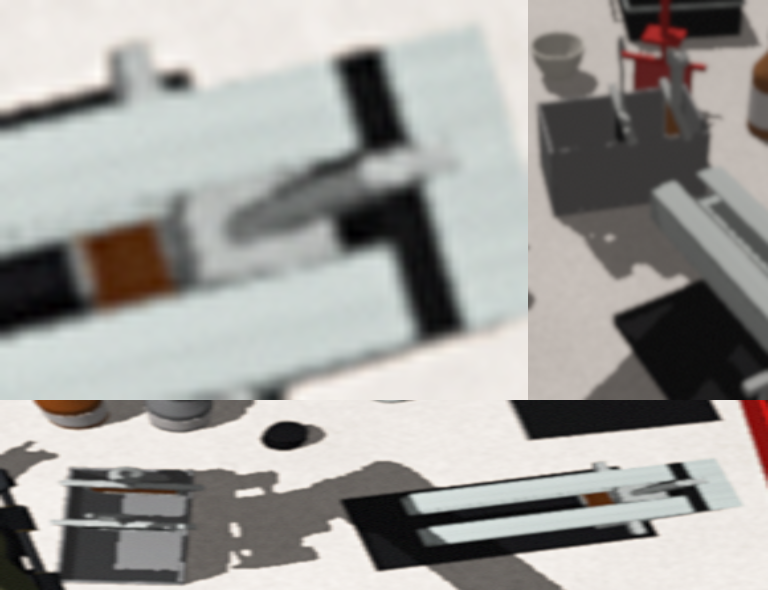

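The top view shows the plate's front edge at (338,240), meeting the stop's dark front face. The visible face width of ~50 px matches a flush fit seen at that slant. The other two hangers are undisturbed, and the robot touches nothing. Handing in.

```bash
python3 -c "
from bench import ctrl
print(ctrl.close_job())"
```

```text
the job is handed in; nothing more can be done
None
```

The slider-plate hanger is hanging in the drying rail, up against the black end stop to within about 1 mm by the top camera; the other two hangers were left in the tank, and the job was handed in at about 15 s.

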